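# Stand each mushroom spawn bottle in its own base cup

## Task

Three white-necked spawn bottles (large, medium and small) stand loose on the bench among other things: one after another, stand each upright and fully down in the green base cup of its own size, the largest bottle in the largest cup and the smallest in the smallest. Set them down without dropping or tipping them over, and leave the two squat amber jars, and the bottles already in the crate, where they are.

Things in the scene. Friction and masses are not known exactly. Their poses are not given: they have to be found in the camera images.
- large_mid (a point): The large spawn bottle: a loose rigid round bottle, brown with pale mottling, standing upright on the bench, 76 mm in body diameter and 150 mm tall. Its top 46 mm is a straight white neck collar 36 mm in diameter, fixed to the bottle and made to be gripped; a grey rounded shoulder lies below it. About 450 g (varies by up to 40 percent). This point is on its axis half-way up, 75 mm above its underside; z points to its top.
- medium_mid (a point): The medium spawn bottle: a loose rigid round bottle, brown with pale mottling, standing upright on the bench, 56 mm in body diameter and 125 mm tall. Its top 44 mm is a straight white neck collar 32 mm in diameter, fixed to the bottle and made to be gripped; a grey rounded shoulder lies below it. About 260 g (varies by up to 40 percent). This point is on its axis half-way up, 62.5 mm above its underside; z points to its top.
- small_mid (a point): The small spawn bottle: a loose rigid round bottle, brown with pale mottling, standing upright on the bench, 40 mm in body diameter and 102 mm tall. Its top 42 mm is a straight white neck collar 28 mm in diameter, fixed to the bottle and made to be gripped; a grey rounded shoulder lies below it. About 120 g (varies by up to 40 percent). This point is on its axis half-way up, 51 mm above its underside; z points to its top.
- cup_large: The large base cup: a round shallow open green holder, immovable on the bench, 102 mm in outer and 92 mm in inner diameter, 26 mm high with a flat inner floor 6 mm above the bench. It belongs to the large bottle, which stands in it with 8 mm of play all round. Origin at the centre of its underside, z up.
- cup_medium: The medium base cup: a round shallow open green holder, immovable on the bench, 80 mm in outer and 70 mm in inner diameter, 26 mm high with a flat inner floor 6 mm above the bench. It belongs to the medium bottle, which stands in it with 7 mm of play all round. Origin at the centre of its underside, z up.
- cup_small: The small base cup: a round shallow open green holder, immovable on the bench, 64 mm in outer and 54 mm in inner diameter, 26 mm high with a flat inner floor 6 mm above the bench. It belongs to the small bottle, which stands in it with 7 mm of play all round. Origin at the centre of its underside, z up.
- jar_0_mid (a point): One of two alike loose squat amber jars with a flat steel lid, to be left alone: 66 mm in diameter, 82 mm tall, about 300 g. This point is on its axis half-way up, 41 mm above its underside.
- jar_1_mid (a point): One of two alike loose squat amber jars with a flat steel lid, to be left alone: 66 mm in diameter, 82 mm tall, about 300 g. This point is on its axis half-way up, 41 mm above its underside.

How it is judged:
At the end, for the whole second after the job is handed in: Each spawn bottle stands in the cup of its own size: axis within 11 mm of the cup's, resting on the cup's floor (no more than 5 mm above it), within 0.1 rad of upright, at rest and released; both amber jars upright (within 0.15 rad) and within 30 mm of where they stood (horizontal distance between large_mid and cup_large below 0.011 m and z of large_mid in the frame of cup_large below 0.086 m and angle between each of large_mid, medium_mid, small_mid's own z axis and vertical below 0.1 rad and linear speed of each of bottle_large, bottle_medium, bottle_small below 0.02 m/s and horizontal distance between medium_mid and cup_medium below 0.011 m and z of medium_mid in the frame of cup_medium below 0.0735 m and horizontal distance between small_mid and cup_small below 0.011 m and z of small_mid in the frame of cup_small below 0.062 m and distance of each of jar_0_mid, jar_1_mid from where it was at the start of the episode below 0.03 m and angle between each of jar_0_mid, jar_1_mid's own z axis and vertical below 0.15 rad); the robot touches nothing.
It fails at once if a spawn bottle is dropped (moves faster than 0.8 m/s with no finger on it) ((linear speed of bottle_large above 0.8 m/s and contact force between the fingers and bottle_large below 0.1 N) or (linear speed of bottle_medium above 0.8 m/s and contact force between the fingers and bottle_medium below 0.1 N) or (linear speed of bottle_small above 0.8 m/s and contact force between the fingers and bottle_small below 0.1 N)).
It fails at once if a spawn bottle is tipped over (leans more than 0.8 rad) (angle between any of large_mid, medium_mid, small_mid's own z axis and vertical above 0.8 rad).
It fails at once if an amber jar is shoved away or knocked over (moved over 30 mm) (distance of any of jar_0_mid, jar_1_mid from where it was at the start of the episode above 0.03 m).
It also fails if it takes over 99 s, if anything falls off the work surface, if the arm or the gripper's body presses on something with over 40 N, if the wrist force passes 120 N, or if a joint passes its speed limit or range.

## Robot

A 6-joint arm with a two-finger parallel gripper is mounted at the origin on the work surface. World frame = base frame: x ahead of the robot, y to its left, z up, the work surface at z = 0. Lengths are in m, angles in rad, forces in N, time in s.
With the tool pointing down it reaches from about 0.375 to 0.925 m from the base axis. Payload 5.7 kg.
Tool frame: the origin (TCP) lies at the very end of the fingers, on their centre line; the grasp point (between the pads) lies r.pinch_z behind it (r.pinch_z is the distance from the TCP to the grasp point, in m); z points along the fingers, y is the line along which they close (so a half turn about z gives the same grasp; the last joint's range is limited). The gripper opens to 88 mm and grips with 3 to 60 N. Pads are 20 mm wide; open, the fingers measure 115 mm over their backs; the gripper's body (75 mm by 178 mm) begins 61 mm behind the grasp point.
Start: joints at [1.228, 0.359, 1.51, -0, 1.272, -0.115], TCP at [0.135, 0.584, 0.223] pointing down, gripper open.
Joint ranges: [-2.97, 2.97], [-1.01, 2.36], [0.21, 2.38], [-0.96, 4.11], [0.2, 2.71], [-2.98, 2.98]. Speed limits (rad/s): [2.39, 2.39, 3.14, 3.14, 3.14, 3.14].

## Interface

Orientations are given as a unit quaternion [w, x, y, z].
In Python, from rig import readout, vision, job, r gives the robot as it stands.
- The arm moves only by the tool play_rows, never from a script. Its argument "rows" is one flat list of numbers, 7 for each row, row after row: the shift along the tool's x, y, z in m, then the turn, a rotation vector about the tool's x, y, z in rad, then the closure, from 0 (fully open) to 1 (shut). In form: [x, y, z, wx, wy, wz, hand, x, y, z, wx, wy, wz, hand, ...]. A call has exactly 5 rows; each row shifts and turns the commanded pose from where the row before left it, along the tool's axes as they then stand; what a row does not reach is not made up. A row lasts 1/12 s, in which the tool goes at most 41.7 mm and 7.16 degrees, less where a joint would pass 70% of its speed; a pose out of reach is approached as far as the arm can. A call with a gripper value outside its range is refused whole. The fingers move at their own pace and stop on an object; "grip_force" is the grip in N (left out, the last holds). Time passes only in rows, so rows that do not move let the fingers close, or fill a call up. It gives the time, the measured TCP pose, the force, the opening and the grip force at its end, in the units of the state.
- readout.sense(): the state, without advancing time (a new reading comes with each control period).
- vision.camera(name): name is "side" or "top"; returns a dict with "color" (400x640x3 uint8, blue, green, red), "camera_matrix" (3x3 intrinsics, pixels), "eye" and "attitude" of the camera in the world. Camera axes: x right, y up, looking along -z (the intrinsics and any distortion apply to the point x, -y, -z); pixel columns grow to the right and rows downward; lengths in m; the calibration is good to about 2 mm. A picture is of the moment at which its call begins. There is no depth.
- job.finish_job(): hands the job in; it is judged then, once.
Trained networks look in a picture, given as the dict that the camera call returned (one of the last four; its "shot" number tells which), for a name from the list of things; names that differ only in an ending like _2 or _b are one class to them, and where a whole thing is asked for, a point or a joint stands for the part that bears it (a point fixed in the world has none). Each returns a list of dicts, best first, with "score" (0 to 1); they miss things now and then, are a little off and sometimes report something else, mostly with a low value. They report only what shows in the picture. A call takes as long as a camera call.
- vision.cut_out(picture, thing): "mask" (400x640 bool, what is visible of it) and "rect" ([left, top, right, bottom] in pixels, round what is visible of it).
- vision.mark_of(picture, thing): "position" ([column, row] in pixels: a listed point, or the origin of a listed thing).
The state is a dict: "time": time; "qpos": joint angles; "joint_velocities": joint speeds; "joint_torque": joint torques, N m; "eef_pos": TCP position; "ee_rot": TCP orientation; "ft_force": force on the tool from outside, world axes, zero at the start; "wrist_torque": the same for the moment, N m; "grip_width": finger opening in m; "grip_force": force on a finger pad.
Only numpy, scipy, OpenCV 4.12 (cv2) and the standard library are available. Lean on these libraries where they do the work, as an engineer would, in place of code of your own. Each camera call takes 0.05 s, during which the arm holds its last target. There are 200 camera calls.

## Working session

There is one attempt and no reset: what is moved stays moved. The work goes in short steps, Python scripts to look and compute and a tool call to move; the robot and the scene stay as the last step left them, time stands still between calls to the robot, and variables do not carry over. Pictures are saved under pics/ and viewed, at most 14 in all, crops included, and the job is handed in when it is done.

Besides the shell and the picture viewer there is one more tool, called after "Call:" as name(argument=value, ...), one argument or row to a line, values as JSON. play_rows: Moves the arm, as the interface text tells. Its arguments: {"type":"object","properties":{"rows":{"type":"array","items":{"type":"number"}},"grip_force":{"type":"number"}},"required":["rows"]}

```bash
mkdir -p pics; cat > h.py <<'E'
import numpy as np, cv2
from scipy.spatial.transform import Rotation as R
from rig import readout, vision, job, r
def att(p):
    a=np.array(p["attitude"],float)
    return a if a.shape==(3,3) else R.from_quat(a[[1,2,3,0]]).as_matrix()
def ray(p,uv):
    d=cv2.undistortPoints(np.array([[uv]],float),np.array(p["camera_matrix"]),None)[0,0]
    v=att(p)@np.array([d[0],-d[1],-1]); return np.array(p["eye"]),v
def at_z(p,uv,z):
    e,v=ray(p,uv); return e+v*(z-e[2])/v[2]
def proj(p,X):
    c=att(p).T@(np.array(X)-np.array(p["eye"])); K=np.array(p["camera_matrix"])
    q=K@np.array([c[0],-c[1],-c[2]]); return q[:2]/q[2]
E
python3 - <<'E'
from h import *
Z=dict(large_mid=.075,medium_mid=.0625,small_mid=.051,cup_large=0,cup_medium=0,cup_small=0,jar_0_mid=.041)
print(r.pinch_z, readout.sense())
for n in("top","side"):
    p=vision.camera(n); cv2.imwrite(f"pics/{n}0.png",p["color"])
    print(n,p["eye"],p["attitude"],{k:v for k,v in p.items() if k not in("color","eye","attitude")})
    for t,z in Z.items():
        for m in vision.mark_of(p,t)[:3]: print(t,round(m["score"],2),np.round(m["position"],1),np.round(at_z(p,m["position"],z),4))
E
```

```text
0.0187 {'time': 0.0, 'qpos': array([ 1.22790566e+00,  3.59509687e-01,  1.51142262e+00, -1.08203370e-06,
        1.27250047e+00, -1.15093795e-01]), 'joint_velocities': array([-0.0004823 ,  0.00074646,  0.001344  ,  0.00143336, -0.00027933,
       -0.00065714]), 'joint_torque': array([ 9.42683182e-04, -5.15357566e+01, -2.70724833e+01,  6.75581465e-02,
        3.48998455e-02, -1.63968648e-04]), 'eef_pos': array([0.1352701 , 0.58384542, 0.22181054]), 'ee_rot': array([-2.08347271e-04,  1.13652127e-01,  9.93520180e-01, -8.96162566e-04]), 'ft_force': array([-0.02901171,  0.23392291,  0.12494142]), 'wrist_torque': array([ 0.02512252, -0.03108532, -0.00338831]), 'grip_force': 0.0, 'grip_width': 0.08795721723085462}
top [0.26895747 0.00532073 1.25939446] [-0.66784805 -0.0672758   0.07430653  0.73751711] {'camera_matrix': array([[497.57439939,   0.        , 318.86425406],
       [  0.        , 497.57439939, 194.43655561],
       [  0.        ,   0.        ,   1.        ]]), 'shot': 1}
large_mid 0.78 [175.8 240.8] [0.4304 0.332  0.075 ]
large_mid 0.71 [443.6 142.9] [ 0.6081 -0.3395  0.075 ]
medi
[... 328 characters left out ...]
0.30058078 0.67700864 0.6538632 ] [-0.14992303 -0.06876345  0.42114495  0.89186972] {'camera_matrix': array([[377.29744299,   0.        , 326.14428617],
       [  0.        , 377.29744299, 199.07033561],
       [  0.        ,   0.        ,   1.        ]]), 'shot': 2}
large_mid 0.6 [316.2 319.7] [0.4362 0.3294 0.075 ]
medium_mid 0.91 [334.3 130.3] [ 0.6191 -0.3348  0.0625]
medium_mid 0.52 [310.9 179.9] [ 0.5957 -0.0642  0.0625]
small_mid 0.85 [270.2 227.2] [0.6251 0.1231 0.051 ]
cup_large 0.71 [385.2 168. ] [ 0.4357 -0.2734  0.    ]
cup_medium 0.59 [365.8 204.7] [ 0.4486 -0.0869  0.    ]
cup_small 0.61 [349.7 248.1] [0.4451 0.0791 0.    ]
jar_0_mid 0.56 [311.8 179.4] [ 0.6049 -0.0941  0.041 ]
```

View pics/top0.png

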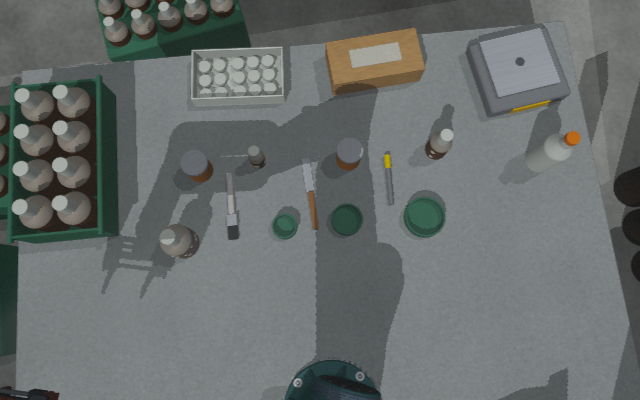

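View pics/side0.png

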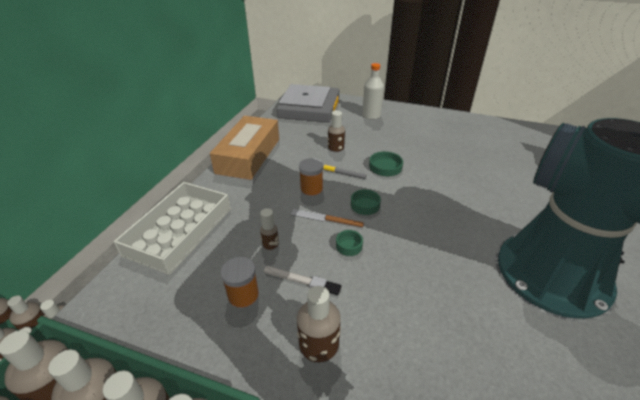

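The views agree: loose bottles are in top at large (178,240), medium (438,145) and small (256,156), jars at (197,166) and (348,154), cups at (424,217), (347,219) and (284,226). Next I refine with a silhouette fit.

```bash
cat >> h.py <<'E'
from scipy.optimize import minimize
M=dict(large_mid=[(.038,0,.085),(.018,.104,.15)],medium_mid=[(.028,0,.066),(.016,.081,.125)],small_mid=[(.020,0,.05),(.014,.06,.102)],
 cup_large=[(.051,0,.026)],cup_medium=[(.040,0,.026)],cup_small=[(.032,0,.026)],jar_0_mid=[(.033,0,.082)])
def sil(p,t,x,y,z0=0,S=4):
    im=np.zeros((400*S,640*S),np.uint8); a=np.linspace(0,2*np.pi,40)
    rings=[np.array([proj(p,(x+q*np.cos(b),y+q*np.sin(b),z+z0)) for b in a]) for q,l,h in M[t] for z in(l,h)]
    for i in range(len(rings)-1):
        cv2.fillConvexPoly(im,cv2.convexHull(np.round((np.vstack(rings[i:i+2])+.5)*S).astype(np.int32)),1)
    return cv2.resize(im.astype(np.float32),(640,400),interpolation=cv2.INTER_AREA)
def fit(p,t,x0,z0=0):
    ms=[(c["score"],c["mask"]) for c in vision.cut_out(p,t)]
    uv=np.round(proj(p,(*x0,.5*M[t][0][2]+z0))).astype(int)
    ms=[m for m in ms if m[1][uv[1]-3:uv[1]+4,uv[0]-3:uv[0]+4].any()]
    if not ms: return None
    m=ms[0][1].astype(np.float32)
    f=lambda v:-np.minimum(m,s:=sil(p,t,*v,z0)).sum()/np.maximum(m,s).sum()
    o=minimize(f,x0,method="Nelder-Mead",options=dict(initial_simplex=np.array(x0)+[[0,0],[.008,0],[0,.008]],xatol=2e-4,fatol=1e-4,maxiter=60))
    return np.round(o.x,4),round(-o.fun,3)
E
python3 - <<'E'
from h import *
X=dict(large_mid=(.433,.331),medium_mid=(.6185,-.336),small_mid=(.6255,.125),cup_large=(.432,-.275),cup_medium=(.447,-.088),cup_small=(.449,.078),jar_0_mid=(.607,-.1))
P=[vision.camera(n) for n in("top","side")]
for t,x in X.items(): print(t,[fit(p,t,x) for p in P])
print([ (m["score"],at_z(P[0],m["position"],.041)) for m in vision.mark_of(P[0],"jar_1_mid")])
E
```

```text
large_mid [(array([0.433 , 0.3321]), np.float64(0.963)), (array([0.4321, 0.3284]), np.float64(0.949))]
medium_mid [(array([ 0.6144, -0.3351]), np.float64(0.941)), (array([ 0.6142, -0.3393]), np.float64(0.931))]
small_mid [(array([0.6282, 0.131 ]), np.float64(0.874)), (array([0.6272, 0.1281]), np.float64(0.914))]
cup_large [(array([ 0.439 , -0.2784]), np.float64(0.962)), (array([ 0.4369, -0.2793]), np.float64(0.948))]
cup_medium [(array([ 0.4506, -0.0817]), np.float64(0.952)), (array([ 0.4497, -0.0838]), np.float64(0.958))]
cup_small [(array([0.4492, 0.0775]), np.float64(0.913)), (array([0.4485, 0.0743]), np.float64(0.952))]
jar_0_mid [(array([ 0.6145, -0.1031]), np.float64(0.914)), (array([ 0.6098, -0.1035]), np.float64(0.947))]
[(0.64, array([0.61698757, 0.28654197, 0.041     ]))]
```

Call:
play_rows(
  rows=[0,0,0,0,0,-0.114,0,0,0,0,0,0,-0.114,0,-0.02,-0.017,0,0,0,0,0,-0.023,-0.02,0,0,0,0,0,-0.023,-0.02,0,0,0,0,0],
  grip_force=30,
)

```text
time: 2.07
eef_pos: [0.2018, 0.5271, 0.2226]
ee_rot: [0.0, -0.001, 1.0, 0.0]
ft_force: [0.7, -0.3, 0.6]
grip_width: 0.0872
grip_force: 0.0
```

Call:
play_rows(
  rows=[-0.023,-0.02,0,0,0,0,0,-0.023,-0.02,0,0,0,0,0,-0.023,-0.02,0,0,0,0,0,-0.023,-0.02,0,0,0,0,0,-0.023,-0.02,0,0,0,0,0],
)

```text
time: 2.48
eef_pos: [0.3175, 0.4265, 0.2228]
ee_rot: [0.0, -0.0, 1.0, 0.0]
ft_force: [0.4, 0.1, 0.9]
grip_width: 0.0876
grip_force: 0.0
```

Call:
play_rows(
  rows=[-0.023,-0.02,0,0,0,0,0,-0.023,-0.02,0,0,0,0,0,-0.023,-0.02,0,0,0,0,0,-0.023,-0.02,0,0,0,0,0,0,0,0,0,0,0,0],
)

```text
time: 2.9
eef_pos: [0.4126, 0.3447, 0.2228]
ee_rot: [0.001, 0.002, 1.0, -0.001]
ft_force: [-0.1, 0.3, 0.1]
grip_width: 0.088
grip_force: 0.0
```

Call:
play_rows(
  rows=[-0.02,-0.015,0,0,0,0,0,0,0,0.03,0,0,0,0,0,0,0.03,0,0,0,0,0,0,0.03,0,0,0,0,0,0,0.022,0,0,0,0],
)

```text
time: 3.32
eef_pos: [0.4275, 0.3322, 0.1087]
ee_rot: [-0.001, 0.0, 1.0, -0.0]
ft_force: [-0.2, 0.1, -0.1]
grip_width: 0.0877
grip_force: 0.0
```

Call:
play_rows(
  rows=[0,0,0,0,0,0,0,0,0,0,0,0,0,0,0,0,0,0,0,0,0.3,0,0,0,0,0,0,0.6,0,0,0,0,0,0,1],
)

```text
time: 3.73
eef_pos: [0.4296, 0.3334, 0.1123]
ee_rot: [0.001, -0.0, 1.0, 0.001]
ft_force: [0.9, -0.2, 0.7]
grip_width: 0.0713
grip_force: 0.0
```

Call:
play_rows(
  rows=[0,0,0,0,0,0,1,0,0,0,0,0,0,1,0,0,0,0,0,0,1,0,0,0,0,0,0,1,0,0,0,0,0,0,1],
)

```text
time: 4.15
eef_pos: [0.4285, 0.3321, 0.1108]
ee_rot: [-0.0, -0.0, 1.0, -0.0]
ft_force: [-0.0, -3.2, 1.4]
grip_width: 0.0382
grip_force: 1.3
```

Call:
play_rows(
  rows=[0,0,0,0,0,0,1,0,0,0,0,0,0,1,0,0,0,0,0,0,1,0,0,-0.01,0,0,0,1,0,0,-0.02,0,0,0,1],
)

```text
time: 4.57
eef_pos: [0.4261, 0.3313, 0.1386]
ee_rot: [-0.003, 0.0, 1.0, -0.001]
ft_force: [0.0, -0.3, -5.1]
grip_width: 0.0357
grip_force: 30.0
```

Call:
play_rows(
  rows=[0,0,-0.02,0,0,0,1,0,0,-0.02,0,0,0,1,0,0,-0.02,0,0,0,1,0,0,0,0,0,0,1,0,0,0,0,0,0,1],
)

```text
time: 4.98
eef_pos: [0.429, 0.3331, 0.2013]
ee_rot: [0.001, -0.0, 1.0, 0.001]
ft_force: [-0.6, 0.2, -5.8]
grip_width: 0.0358
grip_force: 30.0
```

```bash
python3 - <<'E'
from h import *
P=[vision.camera(n) for n in("top","side")]
s=readout.sense(); e=s["eef_pos"]; print(e,s["grip_width"],s["ft_force"])
print([fit(p,"large_mid",(.43,.331),.09) for p in P])
cv2.imwrite("pics/lift.png",P[1]["color"])
E
```

```text
[0.427478   0.33203939 0.19935156] 0.03563263987538681 [-0.03544187  0.40995076 -5.91085725]
[None, (array([0.4311, 0.3333]), np.float64(0.689))]
```

View pics/lift.png

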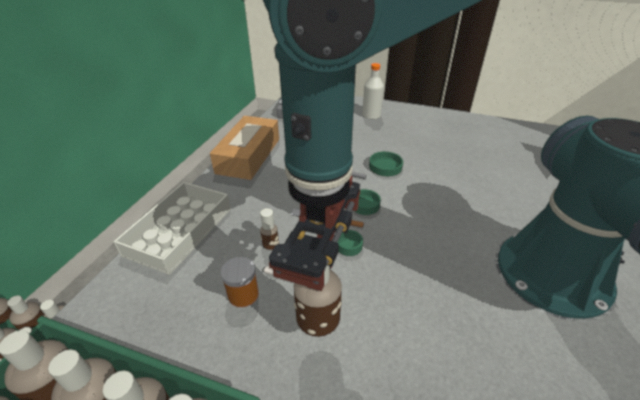

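The large bottle hangs upright in the gripper at (318,305). Next I carry it to the large cup.

Call:
play_rows(
  rows=[0,-0.01,0,0,0,0,1,0,-0.02,0,0,0,0,1,0,-0.03,0,0,0,0,1,0,-0.03,0,0,0,0,1,0,-0.03,0,0,0,0,1],
)

```text
time: 5.6
eef_pos: [0.4276, 0.2107, 0.1998]
ee_rot: [-0.001, -0.001, 1.0, -0.001]
ft_force: [0.7, 0.2, -5.6]
grip_width: 0.0355
grip_force: 30.0
```

Call:
play_rows(
  rows=[0,-0.03,0,0,0,0,1,0,-0.03,0,0,0,0,1,0,-0.03,0,0,0,0,1,0,-0.03,0,0,0,0,1,0,-0.03,0,0,0,0,1],
)

```text
time: 6.02
eef_pos: [0.4275, 0.0606, 0.2001]
ee_rot: [-0.001, -0.0, 1.0, -0.0]
ft_force: [0.2, 1.0, -5.6]
grip_width: 0.0355
grip_force: 30.0
```

Call:
play_rows(
  rows=[0,-0.03,0,0,0,0,1,0,-0.03,0,0,0,0,1,0,-0.03,0,0,0,0,1,0,-0.03,0,0,0,0,1,0,-0.03,0,0,0,0,1],
)

```text
time: 6.43
eef_pos: [0.4274, -0.0892, 0.2001]
ee_rot: [-0.001, -0.0, 1.0, 0.0]
ft_force: [0.4, 0.1, -6.1]
grip_width: 0.0354
grip_force: 30.0
```

Call:
play_rows(
  rows=[-0.001,-0.03,0,0,0,0,1,-0.001,-0.03,0,0,0,0,1,-0.001,-0.03,0,0,0,0,1,-0.001,-0.03,0,0,0,0,1,-0.001,-0.03,0,0,0,0,1],
)

```text
time: 6.85
eef_pos: [0.4323, -0.239, 0.2]
ee_rot: [-0.001, 0.0, 1.0, 0.0]
ft_force: [0.6, 0.2, -5.9]
grip_width: 0.0357
grip_force: 30.0
```

Call:
play_rows(
  rows=[0,-0.02,0,0,0,0,1,0,-0.02,0,0,0,0,1,0,0,0,0,0,0,1,0,0,0,0,0,0,1,0,0,0,0,0,0,1],
)

```text
time: 7.27
eef_pos: [0.4326, -0.2768, 0.1999]
ee_rot: [-0.001, 0.0, 1.0, 0.001]
ft_force: [0.1, 1.4, -6.0]
grip_width: 0.0359
grip_force: 30.0
```

```bash
python3 - <<'E'
from h import *
P=[vision.camera(n) for n in("top","side")]
s=readout.sense(); e=s["eef_pos"]; print(e,s["grip_width"],s["ft_force"])
print([fit(p,"large_mid",(.436,-.279),.09) for p in P])
cv2.imwrite("pics/carry.png",P[1]["color"][100:260,270:510])
E
```

```text
[ 0.43297658 -0.27637066  0.20025668] 0.035412750675791395 [-0.5965625   0.23562422 -5.67903924]
[None, (array([ 0.4363, -0.276 ]), np.float64(0.77))]
```

View pics/carry.png

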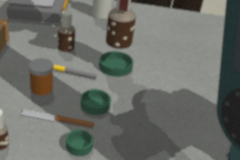

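The bottle hangs over the large cup (crop (120,30) over (115,62)), held upright. Next I lower it.

Call:
play_rows(
  rows=[-0.0015,-0.003,0.01,0,0,0,1,0,0,0.02,0,0,0,1,0,0,0.02,0,0,0,1,0,0,0.015,0,0,0,1,0,0,0.01,0,0,0,1],
)

```text
time: 7.88
eef_pos: [0.4344, -0.2795, 0.1236]
ee_rot: [-0.001, -0.0, 1.0, 0.001]
ft_force: [-0.8, -0.3, -5.5]
grip_width: 0.0356
grip_force: 30.0
```

Call:
play_rows(
  rows=[0,0,0.002,0,0,0,1,0,0,0.002,0,0,0,1,0,0,0.001,0,0,0,1,0,0,0.001,0,0,0,1,0,0,0,0,0,0,1],
)

```text
time: 8.3
eef_pos: [0.4357, -0.2809, 0.1203]
ee_rot: [0.001, -0.0, 1.0, -0.001]
ft_force: [-1.3, 0.0, -5.7]
grip_width: 0.0355
grip_force: 30.0
```

Expect touchdown near TCP z 0.116; continuing in 1 mm steps.

Call:
play_rows(
  rows=[0,0,0.001,0,0,0,1,0,0,0.001,0,0,0,1,0,0,0.001,0,0,0,1,0,0,0,0,0,0,1,0,0,0,0,0,0,1],
)

```text
time: 8.72
eef_pos: [0.4351, -0.2805, 0.1167]
ee_rot: [-0.0, -0.0, 1.0, -0.0]
ft_force: [-0.1, -0.6, -5.5]
grip_width: 0.0353
grip_force: 30.0
```

Call:
play_rows(
  rows=[0,0,0.001,0,0,0,1,0,0,0,0,0,0,1,0,0,0,0,0,0,1,0,0,0,0,0,0,1,0,0,0,0,0,0,1],
)

```text
time: 9.13
eef_pos: [0.4354, -0.2807, 0.1163]
ee_rot: [0.0, -0.0, 1.0, -0.0]
ft_force: [-1.3, 1.0, 6.2]
grip_width: 0.0358
grip_force: 30.0
```

Touchdown. Release and rise.

Call:
play_rows(
  rows=[0,0,0,0,0,0,0.5,0,0,0,0,0,0,0.3,0,0,0,0,0,0,0,0,0,0,0,0,0,0,0,0,0,0,0,0,0],
)

```text
time: 9.55
eef_pos: [0.4353, -0.2805, 0.1156]
ee_rot: [0.0, -0.0, 1.0, -0.0]
ft_force: [-0.3, -0.2, -0.1]
grip_width: 0.0654
grip_force: 0.0
```

Call:
play_rows(
  rows=[0,0,0,0,0,0,0,0,0,0,0,0,0,0,0,0,0,0,0,0,0,0,0,-0.02,0,0,0,0,0,0,-0.03,0,0,0,0],
)

```text
time: 9.97
eef_pos: [0.4332, -0.2789, 0.1637]
ee_rot: [-0.002, -0.0, 1.0, 0.002]
ft_force: [0.6, 0.0, -0.3]
grip_width: 0.088
grip_force: 0.0
```

Call:
play_rows(
  rows=[0,0,-0.03,0,0,0,0,0,0,-0.01,0,0,0,0,-0.03,-0.01,0,0,0,0,0,-0.03,-0.01,0,0,0,0,0,-0.03,-0.01,0,0,0,0,0],
)

```text
time: 10.38
eef_pos: [0.526, -0.3107, 0.2059]
ee_rot: [0.0, 0.0, 1.0, -0.0]
ft_force: [-0.4, 0.4, 0.3]
grip_width: 0.0875
grip_force: 0.0
```

Call:
play_rows(
  rows=[-0.03,-0.01,0,0,0,0,0,-0.03,-0.01,0,0,0,0,0,-0.03,-0.007,0,0,0,0,0,0,0,0,0,0,0,0,0,0,0,0,0,0,0],
)

```text
time: 10.8
eef_pos: [0.6159, -0.3374, 0.2041]
ee_rot: [-0.001, -0.001, 1.0, 0.0]
ft_force: [-0.8, -0.1, 0.4]
grip_width: 0.0878
grip_force: 0.0
```

```bash
python3 - <<'E'
from h import *
P=[vision.camera(n) for n in("top","side")]
s=readout.sense(); e=s["eef_pos"]; print(e,s["grip_width"])
print([fit(p,"large_mid",(.437,-.279),.006) for p in P],fit(P[0],"jar_0_mid",(.612,-.103)),fit(P[1],"medium_mid",(.614,-.337)))
cv2.imwrite("pics/placed1.png",P[1]["color"])
E
```

```text
[ 0.61404774 -0.33682345  0.20470008] 0.08791161153803627
[None, (array([ 0.4405, -0.2911]), np.float64(0.9))] None (array([ 0.6162, -0.3386]), np.float64(0.917))
```

View pics/placed1.png

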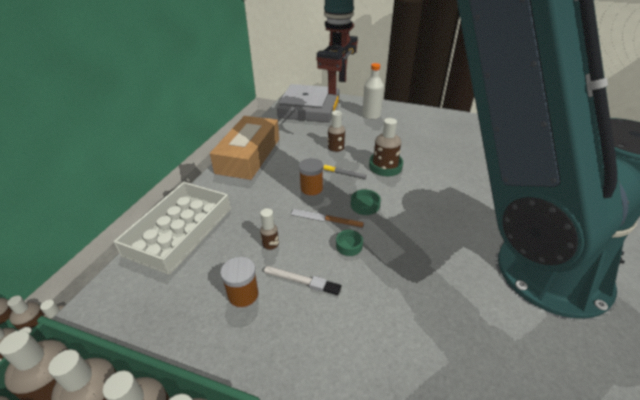

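The large bottle stands in its cup at (387,148), upright. The gripper is above the medium bottle (337,130).

Call:
play_rows(
  rows=[0,0,0.02,0,0,0,0,0,0,0.03,0,0,0,0,0,0,0.03,0,0,0,0,0,0,0.03,0,0,0,0,0,0,0.009,0,0,0,0],
)

```text
time: 11.52
eef_pos: [0.6119, -0.3356, 0.0824]
ee_rot: [-0.003, 0.0, 1.0, 0.002]
ft_force: [-0.2, 0.2, -1.6]
grip_width: 0.0876
grip_force: 0.0
```

Call:
play_rows(
  rows=[0,0,0,0,0,0,0,0,0,0,0,0,0,0.3,0,0,0,0,0,0,0.5,0,0,0,0,0,0,0.6,0,0,0,0,0,0,1],
)

```text
time: 11.93
eef_pos: [0.6163, -0.3382, 0.0888]
ee_rot: [0.001, -0.0, 1.0, -0.001]
ft_force: [-0.0, 0.0, -1.0]
grip_width: 0.0644
grip_force: 0.0
```

Call:
play_rows(
  rows=[0,0,0,0,0,0,1,0,0,0,0,0,0,1,0,0,0,0,0,0,1,0,0,0,0,0,0,1,0,0,0,0,0,0,1],
)

```text
time: 12.35
eef_pos: [0.6152, -0.3374, 0.0867]
ee_rot: [-0.0, -0.0, 1.0, 0.0]
ft_force: [0.2, 0.1, 2.0]
grip_width: 0.0314
grip_force: 30.2
```

Call:
play_rows(
  rows=[0,0,0,0,0,0,1,0,0,0,0,0,0,1,0,0,0,0,0,0,1,0,0,0,0,0,0,1,0,0,0,0,0,0,1],
)

```text
time: 12.77
eef_pos: [0.6152, -0.3374, 0.0867]
ee_rot: [-0.0, -0.0, 1.0, 0.0]
ft_force: [-0.4, 0.5, 1.0]
grip_width: 0.0315
grip_force: 30.0
```

Call:
play_rows(
  rows=[0,0,-0.01,0,0,0,1,0,0,-0.02,0,0,0,1,0,0,-0.02,0,0,0,1,0,0,-0.01,0,0,0,1,0,0,0,0,0,0,1],
)

```text
time: 13.18
eef_pos: [0.6167, -0.3386, 0.1497]
ee_rot: [0.002, -0.0, 1.0, -0.001]
ft_force: [-0.1, 0.2, -3.2]
grip_width: 0.0312
grip_force: 30.0
```

Call:
play_rows(
  rows=[0.008,0.012,0,0,0,0,1,0.016,0.025,0,0,0,0,1,0.016,0.025,0,0,0,0,1,0.016,0.025,0,0,0,0,1,0.016,0.025,0,0,0,0,1],
)

```text
time: 13.6
eef_pos: [0.5415, -0.2241, 0.1455]
ee_rot: [-0.001, 0.0, 1.0, 0.0]
ft_force: [0.4, -0.1, -2.6]
grip_width: 0.0316
grip_force: 30.0
```

Call:
play_rows(
  rows=[0.016,0.025,0,0,0,0,1,0.016,0.025,0,0,0,0,1,0.016,0.025,0,0,0,0,1,0.016,0.025,0,0,0,0,1,0.016,0.025,0,0,0,0,1],
)

```text
time: 14.02
eef_pos: [0.4614, -0.0992, 0.1459]
ee_rot: [-0.001, 0.0, 1.0, 0.0]
ft_force: [0.1, 0.7, -3.4]
grip_width: 0.0317
grip_force: 30.0
```

Call:
play_rows(
  rows=[0.013,0.017,0,0,0,0,1,0,0,0,0,0,0,1,0,0,0,0,0,0,1,0,0,0,0,0,0,1,0,0,0,0,0,0,1],
)

```text
time: 14.43
eef_pos: [0.4511, -0.0843, 0.1467]
ee_rot: [0.0, 0.0, 1.0, -0.0]
ft_force: [0.3, -0.1, -3.0]
grip_width: 0.0317
grip_force: 30.0
```

```bash
python3 - <<'E'
from h import *
P=[vision.camera(n) for n in("top","side")]
s=readout.sense(); e=s["eef_pos"]; print(e,s["grip_width"],s["ft_force"])
print([fit(p,"medium_mid",(.45,-.083),.06) for p in P])
cv2.imwrite("pics/carry2.png",P[1]["color"][60:320,220:520])
E
```

```text
[ 0.45094435 -0.08429844  0.1466269 ] 0.03163193748338681 [-0.1267454  -0.51980696 -3.05647432]
[(array([ 0.4289, -0.0818]), np.float64(0.303)), (array([ 0.4492, -0.0841]), np.float64(0.679))]
```

View pics/carry2.png

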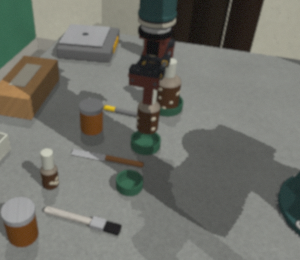

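The medium bottle hangs upright at crop (148,118), centred over its cup (145,142). Lowering.

Call:
play_rows(
  rows=[0,0,0.01,0,0,0,1,0,0,0.015,0,0,0,1,0,0,0.015,0,0,0,1,0,0,0.01,0,0,0,1,0,0,0,0,0,0,1],
)

```text
time: 15.05
eef_pos: [0.4489, -0.0834, 0.0949]
ee_rot: [-0.002, 0.0, 1.0, 0.001]
ft_force: [0.4, 0.7, -3.0]
grip_width: 0.0315
grip_force: 30.0
```

Call:
play_rows(
  rows=[0,0,0.001,0,0,0,1,0,0,0.001,0,0,0,1,0,0,0,0,0,0,1,0,0,0,0,0,0,1,0,0,0,0,0,0,1],
)

```text
time: 15.47
eef_pos: [0.4506, -0.0836, 0.0952]
ee_rot: [0.001, -0.0, 1.0, -0.0]
ft_force: [0.3, -0.8, -2.4]
grip_width: 0.0318
grip_force: 30.0
```

Call:
play_rows(
  rows=[0,0,0.001,0,0,0,1,0,0,0,0,0,0,1,0,0,0,0,0,0,1,0,0,0,0,0,0,1,0,0,0,0,0,0,1],
)

```text
time: 15.88
eef_pos: [0.4501, -0.0835, 0.0937]
ee_rot: [-0.0, -0.0, 1.0, -0.0]
ft_force: [-0.6, -0.9, -4.5]
grip_width: 0.0317
grip_force: 30.0
```

Call:
play_rows(
  rows=[0,0,0.001,0,0,0,1,0,0,0,0,0,0,1,0,0,0,0,0,0,1,0,0,0,0,0,0,1,0,0,0,0,0,0,1],
)

```text
time: 16.3
eef_pos: [0.4501, -0.0835, 0.0926]
ee_rot: [-0.0, -0.0, 1.0, -0.0]
ft_force: [0.4, 0.5, -3.2]
grip_width: 0.0314
grip_force: 30.0
```

Call:
play_rows(
  rows=[0,0,0.001,0,0,0,1,0,0,0,0,0,0,1,0,0,0,0,0,0,1,0,0,0,0,0,0,1,0,0,0,0,0,0,1],
)

```text
time: 16.72
eef_pos: [0.4503, -0.0835, 0.0926]
ee_rot: [0.0, -0.0, 1.0, -0.0]
ft_force: [-3.5, 1.6, 9.5]
grip_width: 0.0317
grip_force: 30.0
```

Call:
play_rows(
  rows=[0,0,0,0,0,0,0.5,0,0,0,0,0,0,0.3,0,0,0,0,0,0,0,0,0,0,0,0,0,0,0,0,0,0,0,0,0],
)

```text
time: 17.13
eef_pos: [0.4502, -0.0835, 0.0916]
ee_rot: [-0.0, -0.0, 1.0, -0.0]
ft_force: [-0.0, -0.5, 0.2]
grip_width: 0.0616
grip_force: 0.0
```

Call:
play_rows(
  rows=[0,0,0,0,0,0,0,0,0,0,0,0,0,0,0,0,0,0,0,0,0,0,0,-0.02,0,0,0,0,0,0,-0.03,0,0,0,0],
)

```text
time: 17.55
eef_pos: [0.4478, -0.0827, 0.1401]
ee_rot: [-0.003, -0.0, 1.0, 0.001]
ft_force: [0.7, -0.6, 1.1]
grip_width: 0.0876
grip_force: 0.0
```

Call:
play_rows(
  rows=[0,0,-0.03,0,0,0,0,0,0,-0.02,0,0,0,0,-0.018,0.021,0,0,0,0,0,-0.02,0.024,0,0,0,0,0,-0.02,0.024,0,0,0,0,0],
)

```text
time: 17.97
eef_pos: [0.5089, -0.014, 0.1925]
ee_rot: [0.001, 0.001, 1.0, -0.0]
ft_force: [-0.1, -0.8, 0.1]
grip_width: 0.0877
grip_force: 0.0
```

Call:
play_rows(
  rows=[-0.02,0.024,0,0,0,0,0,-0.02,0.024,0,0,0,0,0,-0.02,0.024,0,0,0,0,0,-0.02,0.024,0,0,0,0,0,-0.02,0.024,0,0,0,0,0],
)

```text
time: 18.38
eef_pos: [0.6087, 0.107, 0.1914]
ee_rot: [-0.0, -0.0, 1.0, -0.0]
ft_force: [0.2, -0.1, -0.2]
grip_width: 0.0878
grip_force: 0.0
```

Call:
play_rows(
  rows=[-0.02,0.024,0,0,0,0,0,0,0,0,0,0,0,0,0,0,0,0,0,0,0,0,0,0,0,0,0,0,0,0,0,0,0,0,0],
)

```text
time: 18.8
eef_pos: [0.627, 0.1287, 0.1914]
ee_rot: [-0.001, 0.0, 1.0, -0.0]
ft_force: [-0.5, 0.7, 0.3]
grip_width: 0.0879
grip_force: 0.0
```

```bash
python3 - <<'E'
from h import *
P=[vision.camera(n) for n in("top","side")]
s=readout.sense(); e=s["eef_pos"]; print(e,s["grip_width"],s["ft_force"])
print(fit(P[1],"small_mid",(.628,.13)))
print([fit(p,"medium_mid",(.45,-.083),.006) for p in P])
cv2.imwrite("pics/placed2.png",P[1]["color"])
E
```

```text
[0.62727689 0.12852267 0.19171936] 0.08765955155437322 [-0.24008074  0.12628161 -0.72882191]
(array([0.6274, 0.1279]), np.float64(0.883))
[(array([ 0.4493, -0.0804]), np.float64(0.927)), (array([ 0.4507, -0.0921]), np.float64(0.882))]
```

View pics/placed2.png

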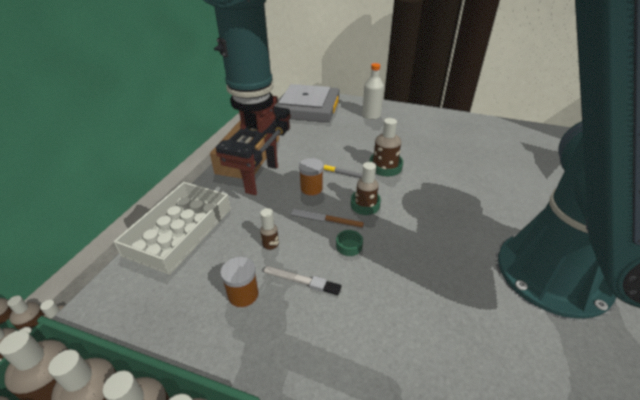

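The medium bottle stands upright in its cup at (367,188) and the jars haven't moved. The gripper is over the small bottle (268,230).

Call:
play_rows(
  rows=[0,0,0.02,0,0,0,0,0,0,0.03,0,0,0,0,0,0,0.03,0,0,0,0,0,0,0.03,0,0,0,0,0,0,0.018,0,0,0,0],
)

```text
time: 19.47
eef_pos: [0.6263, 0.129, 0.0609]
ee_rot: [-0.002, 0.0, 1.0, -0.0]
ft_force: [-0.5, -0.0, -0.6]
grip_width: 0.0877
grip_force: 0.0
```

Call:
play_rows(
  rows=[0,0,0,0,0,0,0,0,0,0,0,0,0,0.3,0,0,0,0,0,0,0.5,0,0,0,0,0,0,0.6,0,0,0,0,0,0,0.7],
  grip_force=20,
)

```text
time: 19.88
eef_pos: [0.6294, 0.1297, 0.0655]
ee_rot: [0.002, -0.0, 1.0, 0.0]
ft_force: [-0.1, 0.2, 0.3]
grip_width: 0.0645
grip_force: 0.0
```

Call:
play_rows(
  rows=[0,0,0,0,0,0,1,0,0,0,0,0,0,1,0,0,0,0,0,0,1,0,0,0,0,0,0,1,0,0,0,0,0,0,1],
)

```text
time: 20.3
eef_pos: [0.6281, 0.1296, 0.0637]
ee_rot: [0.0, -0.0, 1.0, -0.0]
ft_force: [0.4, -0.4, 0.3]
grip_width: 0.0315
grip_force: 0.2
```

Call:
play_rows(
  rows=[0,0,0,0,0,0,1,0,0,0,0,0,0,1,0,0,0,0,0,0,1,0,0,0,0,0,0,1,0,0,0,0,0,0,1],
)

```text
time: 20.72
eef_pos: [0.6281, 0.1295, 0.0636]
ee_rot: [-0.0, -0.0, 1.0, -0.0]
ft_force: [-1.0, -1.2, 0.4]
grip_width: 0.0278
grip_force: 20.0
```

Call:
play_rows(
  rows=[0,0,-0.01,0,0,0,1,0,0,-0.02,0,0,0,1,0,0,-0.02,0,0,0,1,0,0,-0.01,0,0,0,1,0,0,0,0,0,0,1],
)

```text
time: 21.13
eef_pos: [0.6301, 0.1299, 0.1267]
ee_rot: [0.003, -0.0, 1.0, 0.0]
ft_force: [0.7, 0.3, -1.2]
grip_width: 0.0278
grip_force: 20.0
```

Call:
play_rows(
  rows=[0.01,-0.003,0,0,0,0,1,0.02,-0.006,0,0,0,0,1,0.02,-0.006,0,0,0,0,1,0.02,-0.006,0,0,0,0,1,0.02,-0.006,0,0,0,0,1],
)

```text
time: 21.55
eef_pos: [0.5349, 0.1021, 0.1221]
ee_rot: [-0.002, -0.0, 1.0, -0.0]
ft_force: [-0.1, 0.7, -1.2]
grip_width: 0.0278
grip_force: 20.0
```

Call:
play_rows(
  rows=[0.02,-0.006,0,0,0,0,1,0.02,-0.006,0,0,0,0,1,0.02,-0.006,0,0,0,0,1,0.02,-0.006,0,0,0,0,1,0.009,-0.0025,0,0,0,0,1],
)

```text
time: 21.97
eef_pos: [0.4437, 0.0755, 0.1222]
ee_rot: [-0.003, -0.0, 1.0, -0.0]
ft_force: [-0.4, 0.2, -0.9]
grip_width: 0.0277
grip_force: 20.0
```

Call:
play_rows(
  rows=[0,0,0,0,0,0,1,0,0,0,0,0,0,1,0,0,0,0,0,0,1,0,0,0,0,0,0,1,0,0,0,0,0,0,1],
)

```text
time: 22.38
eef_pos: [0.4503, 0.0762, 0.1237]
ee_rot: [0.0, -0.0, 1.0, -0.0]
ft_force: [0.1, -0.2, -0.5]
grip_width: 0.0276
grip_force: 20.0
```

```bash
python3 - <<'E'
from h import *
P=[vision.camera(n) for n in("top","side")]
s=readout.sense(); e=s["eef_pos"]; print(e,s["grip_width"],s["ft_force"])
print([fit(p,"small_mid",(.449,.076),.06) for p in P])
cv2.imwrite("pics/carry3.png",P[1]["color"][100:360,200:500])
E
```

```text
[0.44982625 0.07615607 0.12360372] 0.027615602339382546 [ 0.09665235 -0.62768918 -1.66793281]
[None, (array([0.4497, 0.0768]), np.float64(0.536))]
```

View pics/carry3.png

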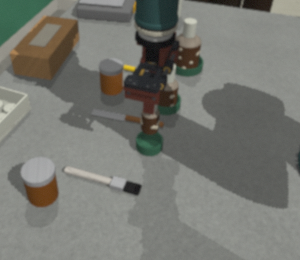

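The small bottle hangs upright at crop (150,122), centred over its cup (150,142). Lowering.

Call:
play_rows(
  rows=[0,0,0.01,0,0,0,1,0,0,0.015,0,0,0,1,0,0,0.015,0,0,0,1,0,0,0.01,0,0,0,1,0,0,0,0,0,0,1],
)

```text
time: 23.0
eef_pos: [0.4478, 0.076, 0.0721]
ee_rot: [-0.002, -0.0, 1.0, -0.0]
ft_force: [0.7, -0.9, -1.4]
grip_width: 0.0278
grip_force: 20.0
```

Call:
play_rows(
  rows=[0,0,0.001,0,0,0,1,0,0,0.001,0,0,0,1,0,0,0.001,0,0,0,1,0,0,0,0,0,0,1,0,0,0,0,0,0,1],
)

```text
time: 23.42
eef_pos: [0.4494, 0.076, 0.0711]
ee_rot: [0.0, -0.0, 1.0, -0.0]
ft_force: [-0.3, 0.7, -0.8]
grip_width: 0.0279
grip_force: 20.0
```

Call:
play_rows(
  rows=[0,0,0.001,0,0,0,1,0,0,0,0,0,0,1,0,0,0,0,0,0,1,0,0,0,0,0,0,1,0,0,0,0,0,0,1],
)

```text
time: 23.83
eef_pos: [0.4491, 0.076, 0.0697]
ee_rot: [0.0, -0.0, 1.0, -0.0]
ft_force: [-0.4, -0.9, -0.8]
grip_width: 0.0279
grip_force: 20.0
```

Call:
play_rows(
  rows=[0,0,0.001,0,0,0,1,0,0,0,0,0,0,1,0,0,0,0,0,0,1,0,0,0,0,0,0,1,0,0,0,0,0,0,1],
)

```text
time: 24.25
eef_pos: [0.4494, 0.0759, 0.0695]
ee_rot: [0.0, -0.0, 1.0, -0.0]
ft_force: [-2.8, -1.2, 9.9]
grip_width: 0.0275
grip_force: 20.0
```

Touchdown; release, rise, and check.

Call:
play_rows(
  rows=[0,0,0,0,0,0,0.5,0,0,0,0,0,0,0.3,0,0,0,0,0,0,0,0,0,0,0,0,0,0,0,0,0,0,0,0,0],
)

```text
time: 24.67
eef_pos: [0.4491, 0.076, 0.0686]
ee_rot: [-0.0, -0.0, 1.0, -0.0]
ft_force: [0.1, 0.0, 0.6]
grip_width: 0.0575
grip_force: 0.0
```

Call:
play_rows(
  rows=[0,0,0,0,0,0,0,0,0,0,0,0,0,0,0,0,0,0,0,0,0,0,0,-0.02,0,0,0,0,0,0,-0.03,0,0,0,0],
)

```text
time: 25.08
eef_pos: [0.4467, 0.0759, 0.1171]
ee_rot: [-0.003, -0.0, 1.0, -0.0]
ft_force: [0.2, -0.8, -0.4]
grip_width: 0.0874
grip_force: 0.0
```

Call:
play_rows(
  rows=[0,0,-0.03,0,0,0,0,0,0,-0.03,0,0,0,0,0,0,-0.03,0,0,0,0,0,0,-0.03,0,0,0,0,0,0.03,0,0,0,0,0],
)

```text
time: 25.5
eef_pos: [0.453, 0.1035, 0.2443]
ee_rot: [0.005, 0.001, 1.0, -0.001]
ft_force: [1.9, -0.4, -0.0]
grip_width: 0.0878
grip_force: 0.0
```

Call:
play_rows(
  rows=[0,0.03,0,0,0,0,0,0,0.03,0,0,0,0,0,0,0.03,0,0,0,0,0,0,0.03,0,0,0,0,0,0,0.03,0,0,0,0,0],
)

```text
time: 25.92
eef_pos: [0.4487, 0.2574, 0.2386]
ee_rot: [-0.0, -0.0, 1.0, -0.0]
ft_force: [-0.0, 0.1, -0.7]
grip_width: 0.0879
grip_force: 0.0
```

Call:
play_rows(
  rows=[0,0.03,0,0,0,0,0,0,0.03,0,0,0,0,0,0,0,0,0,0,0,0,0,0,0,0,0,0,0,0,0,0,0,0,0,0],
)

```text
time: 26.33
eef_pos: [0.4486, 0.3154, 0.2383]
ee_rot: [-0.0, -0.0, 1.0, -0.001]
ft_force: [0.0, -0.6, -0.1]
grip_width: 0.0878
grip_force: 0.0
```

```bash
python3 - <<'E'
from h import *
P=[vision.camera(n) for n in("top","side")]
for t,x in dict(large_mid=(.438,-.279),medium_mid=(.45,-.083),small_mid=(.449,.076)).items(): print(t,[fit(p,t,x,.006) for p in P])
cv2.imwrite("pics/end.png",np.vstack([P[0]["color"][120:270,160:560],P[1]["color"][50:350,180:580]]))
E
```

```text
large_mid [(array([ 0.4404, -0.2784]), np.float64(0.94)), (array([ 0.4402, -0.2927]), np.float64(0.903))]
medium_mid [(array([ 0.4485, -0.0816]), np.float64(0.844)), (array([ 0.4505, -0.0916]), np.float64(0.896))]
small_mid [(array([0.45  , 0.0787]), np.float64(0.924)), (array([0.4498, 0.0706]), np.float64(0.862))]
```

View pics/end.png

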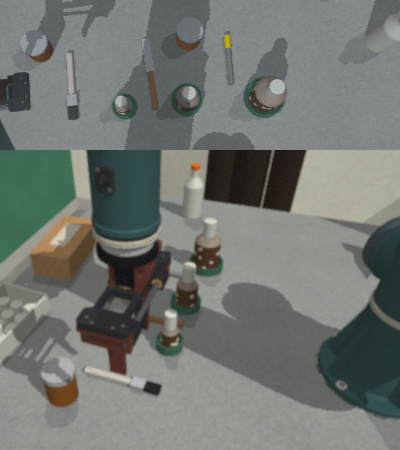

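All three stand upright and centred in their cups (top view at (123,105), (187,98) and (266,95)). The top-view fit is within about 2 mm of the cups. The side-view fits sit farther off, because the cup walls hide the bottle bases there. The gripper is clear.

```bash
python3 -c "
from rig import job
print(job.finish_job())"
```

```text
the job is handed in; nothing more can be done
None
```

I stood all three spawn bottles upright in their own-size cups and handed the job in at about 26 s of robot time; the last pictures show them centred and the jars where they stood, but no verdict came back.

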